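Reset the dust extractor under its push-latch cover

TASK

The dust extractor of the shoe repair bench has tripped: press the flat cover of the grey switch box in with a shut fingertip and let it pop fully open, then press the raised end of the rocker switch inside all the way down. Then push the cover shut and press it in until it latches, and leave it closed. Only push with the fingers; leave the things around, including those on the box, where they are.

Things in the scene. Friction and masses are not known exactly. Their poses are not given: they have to be found in the camera images.
- switch_box: grey steel switch box fixed to the table, 160 mm (its x) by 260 mm (its y, -110 to +150) by 60 mm high; origin on the table surface. Under its cover is an open well (x -62 to 62, y -74 to 32), its floor 20 mm above the table, with the rocker switch in it. The deck (y 50 to 150, 60 mm high) behind the hinge carries a tin and a heel.
- cover_hinge (a point): middle of the cover's hinge axis, at (0, 50, 60) mm in the switch box and with its axes. The axis runs along x; the cover lies from it towards -y when shut, 120 mm to its free edge, and stands upright over it when open. To shut it, push its outer face (the +y side) over towards -y and down: 1 to 3 N near its free edge.
- cover (a joint): angle of the cover, a flat aluminium plate 118 x 118 x 5 mm, top 67 mm above the table when latched. 0 = latched, 1.5 = fully open, negative = pressed in. Push-push latch: press near the free edge to the stop (6 mm, about -0.065) and let go: a latched cover springs open to 1.5 within about 1 s; an open one pushed shut and pressed to the stop stays at 0. Leave it open 2 s or more.
- cover_press (a point): point on the cover's upper face, mid-width, 95 mm from the hinge: where to press. Moves with the cover. The spring pushes back with about 2.5 N here, 6 N reaches the stop; a press short of -0.05 does nothing. A fingertip left above the cover holds it back: lift it 130 mm or more to let the cover swing up beneath it.
- rocker (a joint): black rocker switch in the well, 52 mm along the box's x, 24 mm along y, its pivot at (0, -25, 30) mm in the switch box. 0 = tripped, the half towards -x (the robot's side) tilted up by 0.4 rad; 0.4 = reset, that half pressed down level (its face 33 mm above the table), the other raised. It stays where it is left; about 3 N on the raised end moves it.
- rocker_raised (a point): point on the upper face of the raised half of the rocker, 18 mm from the pivot towards its end, about 40 mm above the table when tripped: where to press. Moves with the rocker.
- polish_tin: round flat dark steel polish tin, 64 mm across, 24 mm high, standing on the deck of the switch box behind the hinge; origin at the centre of its underside
- heel: black rubber shoe heel, D-shaped, 50 x 48 x 14 mm, lying on the deck behind the hinge; origin on its underside
- shoe_brush: wooden shoe brush 150 x 45 x 40 mm, bristles down, on the table on the robot's side of the switch box; origin at the centre of its underside, x along its length
- tack_jar: clear jar with a steel cap, 60 mm across, 70 mm high, on the table beyond the switch box; origin at the centre of its underside
- glue_bottle: green bottle 64 mm across, 170 mm high, on the left of the table; origin at the centre of its underside
- hammer: hammer lying on the right of the table, its x along the handle; origin at the middle of its underside
- shoe_last: wooden shoe last about 225 mm long, 70 mm wide, 100 mm high, on the left of the table; x towards the toe; origin on its underside
- cork_block: cork sanding block 90 x 50 x 35 mm, on the right of the table; origin at the centre of its underside

How it is judged:
By the outcome, as a careful person would: the job done as asked, in the order asked, and still so for the second after the job is handed in, with the robot touching nothing.
It also fails if it takes over 58 s, if anything falls off the work surface, if the arm or the gripper's body presses on something with over 40 N, if the wrist force passes 120 N, or if a joint passes its speed limit or range.

ROBOT

A 6-joint arm with a two-finger parallel gripper is mounted at the origin on the work surface. World frame = base frame: x ahead of the robot, y to its left, z up, the work surface at z = 0. Lengths are in m, angles in degrees, forces in N, time in s.
With the tool pointing down it reaches from about 0.375 to 0.9 m from the base axis. Payload 3.1 kg.
Tool frame: the origin (TCP) lies midway between the tips of the shut fingers; the grasp point (between the pads) lies 19 mm behind it; z points along the fingers, y is the line along which they close (so a half turn about z gives the same grasp; the last joint's range is limited). The gripper opens to 87 mm and grips with 3 to 60 N. Pads are 19 mm wide; open, the fingers measure 117 mm over their backs; the gripper's body (75 mm by 190 mm) begins 51 mm behind the grasp point.
Start: joints at [-75.487, 30.224, 82.088, -0, 67.689, -10.227], TCP at [0.262, -0.568, 0.223] pointing down, gripper open.
Joint ranges: [-176.69, 176.69], [-43.24, 126.21], [12.49, 139.97], [-82, 262], [0, 151.66], [-163.58, 163.58]. Speed limits (degrees/s): [159.86, 159.86, 180, 180, 180, 180].

INTERFACE

Orientations are given as a 3x3 rotation matrix whose columns are the frame's x, y, z axes.
In Python, from rig import bot, capture gives the robot as it stands.
- The arm moves only by the tool send_path, called after ">>>" in YAML: its name, and indented under it one key for each argument. Schema: {"type":"object","properties":{"moves":{"type":"array","items":{"type":"array","prefixItems":[{"type":"array","items":{"type":"number"},"minItems":3,"maxItems":3},{"type":"array","items":{"type":"number"},"minItems":3,"maxItems":3},{"type":"number"}],"minItems":3,"maxItems":3},"minItems":1,"maxItems":20},"only":{"type":"string"},"quiet":{"type":"boolean"},"lines":{"type":"string"}},"required":["moves"],"additionalProperties":false}. moves is a list of rows, 1 to 20 of them, each written [[dx, dy, dz], [rx, ry, rz], opening]: dx, dy, dz in normalised numbers (1 is 0.8 m), then a rotation vector rx, ry, rz in shares of 360 degrees (1.0 is 360 degrees), then the opening from 0.0 (shut) to 1.0 (fully open); each row is the pose to reach, as a shift and turn from the pose commanded when the call began, along the tool's axes at that moment; what a row does not reach only later rows make up. A row lasts 1/10 s, in which the tool goes at most 0.05 m and 8.59 degrees, less where a joint would pass 70% of its speed; a pose out of reach is approached as far as the arm can. The fingers move at their own pace and stop on an object; the grip force is fixed at half the most. Time passes only in rows, so rows that do not move let the fingers close. The tool returns the time, the measured TCP pose, the force, the opening and the grip force at its end. only (a regular expression) keeps the lines of the reply that match it, lines (a string "A,B") keeps lines A to B, and quiet returns only ok. A shift or turn number past 1, either way, is cut back to 1. Input that does not fit is refused with a message, and nothing moves.
- bot.read_state(): the state, without advancing time (a new reading comes with each control period).
- capture(name): name is "scene" or "top"; returns a dict with "color" (480x640x3 uint8, red, green, blue), "K" (3x3 intrinsics, pixels), "view" (4x4, takes a point from world to camera coordinates). Camera axes: x right, y up, looking along -z (the intrinsics and any distortion apply to the point x, -y, -z); pixel columns grow to the right and rows downward; lengths in m; the calibration is good to about 2 mm. A picture is of the moment at which its call begins. There is no depth.
- bot.hand_in(): hands the job in; it is judged then, once.
The state is a dict: "time_s": time; "joint_positions": joint angles; "qvel": joint speeds; "tau": joint torques, N m; "position": TCP position; "tcp_rot": TCP orientation; "force": force on the tool from outside, world axes, zero at the start; "moment": the same for the moment, N m; "opening": opening from 0.0 (shut) to 1.0 (fully open); "grasp_force": force on a finger pad.
Only numpy, scipy, OpenCV 4.12 (cv2) and the standard library are available. Lean on these libraries where they do the work, as an engineer would, in place of code of your own. Each camera call takes 0.05 s, during which the arm holds its last target. There are 200 camera calls.

## Working session

There is one attempt and no reset: what is moved stays moved. The work goes in short steps, Python scripts to look and compute and a tool call to move; the robot and the scene stay as the last step left them, time stands still between calls to the robot, and variables do not carry over. Pictures are saved under pics/ and viewed, at most 10 in all, crops included, and the job is handed in when it is done.

```bash
mkdir -p pics; python3 - <<'E'
from rig import bot, capture
import cv2, numpy as np
s=bot.read_state(); print(s['time_s'],s['position'],np.round(s['tcp_rot'],3).tolist(),s['opening'])
for n in ('scene','top'):
    c=capture(n); cv2.imwrite(f'pics/{n}0.png',c['color'][:,:,::-1]); np.savez(f'{n}.npz',**{k:c[k] for k in('K','view','color')}); print(n,[k for k in c],np.round(c['K'],1).tolist(),np.round(c['view'],3).tolist())
E
```

```text
0.0 [ 0.26143291 -0.56689736  0.22158542] [[0.908, 0.419, -0.001], [0.419, -0.908, 0.002], [0.0, -0.002, -1.0]] 1.0020299450798158
scene ['color', 'K', 'view'] [[591.5, 0.0, 310.5], [0.0, 591.5, 235.8], [0.0, 0.0, 1.0]] [[0.429, 0.903, -0.019, -0.234], [-0.694, 0.343, 0.634, 0.331], [0.579, -0.259, 0.773, -1.833], [0.0, 0.0, 0.0, 1.0]]
top ['color', 'K', 'view'] [[446.9, 0.0, 322.5], [0.0, 446.9, 246.8], [0.0, 0.0, 1.0]] [[-0.001, -1.0, -0.004, -0.008], [0.996, -0.002, 0.089, -0.577], [-0.089, -0.004, 0.996, -1.329], [0.0, 0.0, 0.0, 1.0]]
```

View pics/top0.png

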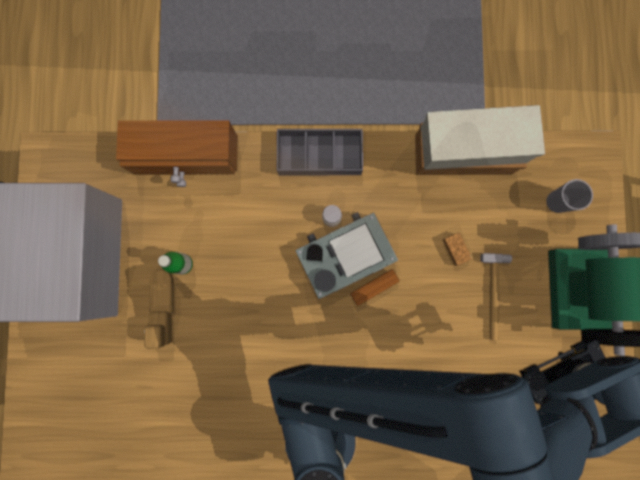

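View pics/scene0.png

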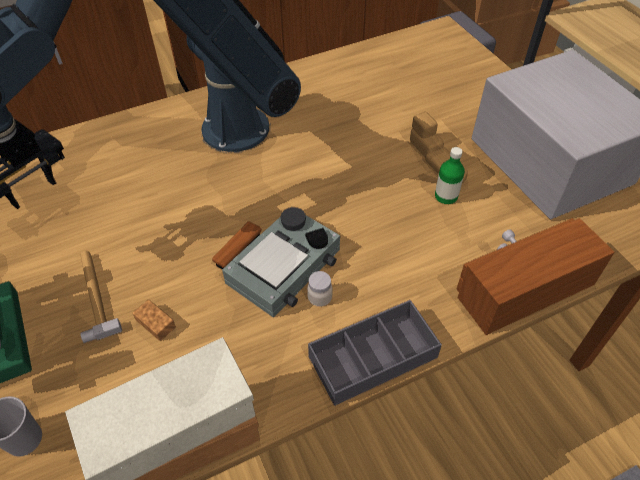

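The top view shows the box around (347,255), with the bright cover around (356,249) and the tin and heel to its left at (325,280) and (314,253). In the scene view the cover is around (274,259). Next I'll measure the cover corners.

```bash
cat > h.py <<'E'
import numpy as np, cv2
def ray(K,V,uv,z):
    R,t=V[:3,:3],V[:3,3]; d=np.linalg.inv(K)@[uv[0],uv[1],1]; d=R.T@(d*[1,-1,-1]); o=-R.T@t
    return o+d*(z-o[2])/d[2]
def proj(K,V,p):
    q=V[:3,:3]@p+V[:3,3]; q=K@(q*[1,-1,-1]); return q[:2]/q[2]
E
python3 - <<'E'
from h import *
for n,roi in(('top',(325,215,390,285)),('scene',(235,225,315,295))):
    d=np.load(n+'.npz'); im=d['color']; x0,y0,x1,y1=roi
    c=im[y0:y1,x0:x1].astype(int); m=((c.min(2)>(120))&(c.max(2)-c.min(2)<45)).astype(np.uint8)
    k,l,st,ce=cv2.connectedComponentsWithStats(m); i=1+np.argmax(st[1:,4]); m=(l==i).astype(np.uint8)
    cn=max(cv2.findContours(m,0,1)[0],key=cv2.contourArea)
    q=cv2.approxPolyDP(cv2.convexHull(cn),6,True)[:,0]+[x0,y0]
    print(n,st[i,4],q.tolist())
    P=np.array([ray(d['K'],d['view'],p,.067) for p in q])
    print(np.round(P,3).tolist(),np.linalg.norm(P-np.roll(P,-1,0),axis=1).round(4),P.mean(0).round(4))
    v=(P-np.roll(P,-1,0))[:,:2]; print((np.degrees(np.arctan2(v[:,1],v[:,0]))%90).round(1))
    rr=cv2.minAreaRect((cn[:,0]+[x0,y0]).astype(np.float32)); print(rr)
    cv2.imwrite(f'pics/{n}_c.png',cv2.resize(im[y0-20:y1+25,x0-40:x1+30,::-1],None,fx=5,fy=5,interpolation=cv2.INTER_CUBIC)[:600,:800])
E
```

```text
top 1624 [[364, 224], [382, 259], [347, 277], [330, 240]]
[[0.64, -0.131, 0.067], [0.537, -0.183, 0.067], [0.484, -0.08, 0.067], [0.593, -0.031, 0.067]] [0.1157 0.1155 0.1194 0.111 ] [ 0.5636 -0.1063  0.067 ]
[26.5 27.  24.4 25.2]
((355.7795715332031, 250.07659912109375), (41.60958480834961, 40.21896743774414), 64.13363647460938)
scene 1999 [[270, 232], [307, 254], [276, 286], [239, 261]]
[[0.485, -0.082, 0.067], [0.588, -0.028, 0.067], [0.642, -0.133, 0.067], [0.535, -0.184, 0.067]] [0.1167 0.1173 0.118  0.1142] [ 0.5625 -0.1069  0.067 ]
[27.3 26.9 25.8 26.3]
((272.9999694824219, 258.0), (53.251224517822266, 44.376014709472656), 33.6900634765625)
```

View pics/top_c.png

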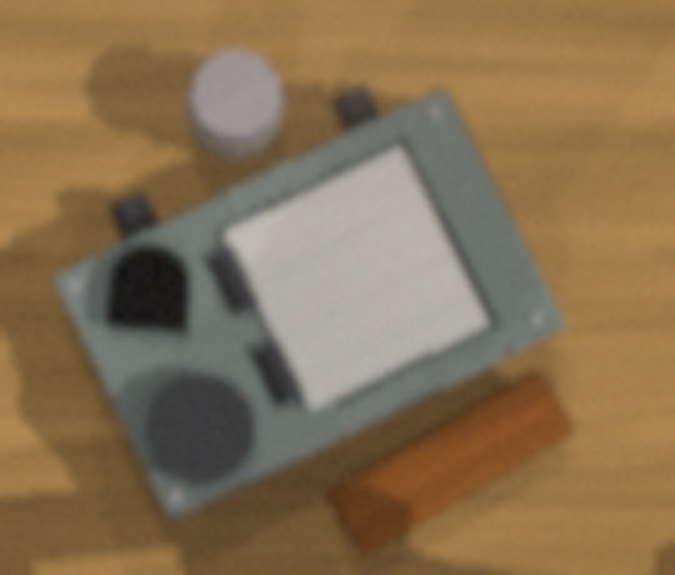

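The rows are not in the units I measure in: shifts go in shares of 0.8 m and turns go in shares of 360 degrees. I convert before sending: 0.468 m is 0.585, -0.258 m is -0.3225, -91.4 degrees is -0.2539.

```bash
cat >> h.py <<'E'
a=np.radians(26.2); X=np.array([np.cos(a),np.sin(a),0]); Y=np.array([-np.sin(a),np.cos(a),0])
HINGE=np.array([.563,-.1066,0])+.061*Y   # table level under hinge
def B(x,y,z): return HINGE+x*X+y*Y+[0,0,z]   # y from hinge, m
def rep(*targets):
    from rig import bot
    s=bot.read_state(); R=np.array(s['tcp_rot']); p=np.array(s['position'])
    print('t',s['time_s'],'box-frame',np.round([(p-HINGE)@X,(p-HINGE)@Y,p[2]],4),'F',np.round(s['force'],1),'open',round(s['opening'],2),'yaw err',round(float(np.degrees(np.arctan2(np.cross(X[:2],R[:2,1]),X[:2]@R[:2,1]))),2), 'tilt',np.round(R[:2,2],3))
    for t in targets: print(' target',t,'tool shift',np.round(R.T@(B(*t)-p),4))
E
python3 -c "
from h import *
rep((0,-.095,.22)); print(B(0,0,.06),B(0,-.095,.067))"
```

```text
t 0.1 box-frame [-0.4738 -0.3409  0.2217] F [-0.5  0.1 -0.8] open 1.0 yaw err -91.46 tilt [-0.     0.002]
 target (0, -0.095, 0.22) tool shift [ 0.4674 -0.2579  0.0023]
[ 0.53606814 -0.05186724  0.06      ] [ 0.5780112  -0.13710678  0.067     ]
```

>>> send_path:
  moves:
    - [[0.585, -0.3225, 0], [0, 0, -0.2539], 0]
    - [[0.585, -0.3225, 0], [0, 0, -0.2539], 0]
    - [[0.585, -0.3225, 0], [0, 0, -0.2539], 0]
    - [[0.585, -0.3225, 0], [0, 0, -0.2539], 0]
    - [[0.585, -0.3225, 0], [0, 0, -0.2539], 0]
    - [[0.585, -0.3225, 0], [0, 0, -0.2539], 0]
    - [[0.585, -0.3225, 0], [0, 0, -0.2539], 0]
    - [[0.585, -0.3225, 0], [0, 0, -0.2539], 0]
    - [[0.585, -0.3225, 0], [0, 0, -0.2539], 0]
    - [[0.585, -0.3225, 0], [0, 0, -0.2539], 0]
    - [[0.585, -0.3225, 0], [0, 0, -0.2539], 0]
    - [[0.585, -0.3225, 0], [0, 0, -0.2539], 0]
    - [[0.585, -0.3225, 0], [0, 0, -0.2539], 0]
    - [[0.585, -0.3225, 0], [0, 0, -0.2539], 0]
    - [[0.585, -0.3225, 0], [0, 0, -0.2539], 0]
    - [[0.585, -0.3225, 0], [0, 0, -0.2539], 0]

```text
time_s: 1.7
position: [0.578, -0.1387, 0.2226]
tcp_rot: [[-0.438, 0.899, -0.0], [0.899, 0.438, -0.0], [0.0, -0.0, -1.0]]
force: [1.0, 0.3, 0.1]
opening: 0.007
grasp_force: 0.0
```

```bash
python3 -c "
from h import *
rep((0,-.095,.08),(0,-.095,.06))"
```

```text
t 1.7 box-frame [-0.0007 -0.0964  0.2226] F [1.  0.3 0.1] open 0.01 yaw err -0.2 tilt [-0. -0.]
 target (0, -0.095, 0.08) tool shift [0.0014 0.0007 0.1426]
 target (0, -0.095, 0.06) tool shift [0.0014 0.0007 0.1626]
```

In the tool's units: 0.163 m is 0.2038, 0.161 m is 0.2013.

>>> send_path:
  moves:
    - [[0.0013, 0.0013, 0.0625], [0, 0, 0], 0]
    - [[0.0013, 0.0013, 0.125], [0, 0, 0], 0]
    - [[0.0013, 0.0013, 0.1688], [0, 0, 0], 0]
    - [[0.0013, 0.0013, 0.1813], [0, 0, 0], 0]
    - [[0.0013, 0.0013, 0.1875], [0, 0, 0], 0]
    - [[0.0013, 0.0013, 0.1925], [0, 0, 0], 0]
    - [[0.0013, 0.0013, 0.1975], [0, 0, 0], 0]
    - [[0.0013, 0.0013, 0.2013], [0, 0, 0], 0]
    - [[0.0013, 0.0013, 0.2038], [0, 0, 0], 0]
    - [[0.0013, 0.0013, 0.2038], [0, 0, 0], 0]
    - [[0.0013, 0.0013, 0.2038], [0, 0, 0], 0]

```text
time_s: 2.8
position: [0.5808, -0.1372, 0.0614]
tcp_rot: [[-0.441, 0.898, 0.004], [0.898, 0.441, -0.002], [-0.004, 0.003, -1.0]]
force: [-0.3, -2.8, 5.8]
opening: 0.006
grasp_force: 3.2
```

```bash
python3 -c "
from h import *
rep()"
```

```text
t 2.8 box-frame [ 0.0025 -0.0963  0.0614] F [-0.3 -2.8  5.8] open 0.01 yaw err -0.05 tilt [ 0.004 -0.002]
```

In the tool's units: 0.003 m is 0.0038, 0.002 m is 0.0025.

>>> send_path:
  moves:
    - [[0, 0, 0.0025], [0, 0, 0], 0]
    - [[0, 0, 0.0038], [0, 0, 0], 0]
    - [[0, 0, 0.0038], [0, 0, 0], 0]
    - [[0, 0, 0.0038], [0, 0, 0], 0]

```text
time_s: 3.2
position: [0.5809, -0.1372, 0.061]
tcp_rot: [[-0.441, 0.897, 0.005], [0.897, 0.441, -0.003], [-0.005, 0.003, -1.0]]
force: [-3.6, -0.3, 21.5]
opening: 0.004
grasp_force: 10.8
```

>>> send_path:
  moves:
    - [[0, 0, -0.0625], [0, 0, 0], 0]
    - [[0, 0, -0.125], [0, 0, 0], 0]
    - [[0, 0, -0.1875], [0, 0, 0], 0]
    - [[0, 0, -0.25], [0, 0, 0], 0]
    - [[0, 0, -0.25], [0, 0, 0], 0]
    - [[0, 0, -0.25], [0, 0, 0], 0]
    - [[0, 0, -0.25], [0, 0, 0], 0]
    - [[0, 0, -0.25], [0, 0, 0], 0]
    - [[0, 0, -0.25], [0, 0, 0], 0]
    - [[0, 0, -0.25], [0, 0, 0], 0]
    - [[0, 0, -0.25], [0, 0, 0], 0]
    - [[0, 0, -0.25], [0, 0, 0], 0]
    - [[0, 0, -0.25], [0, 0, 0], 0]
    - [[0, 0, -0.25], [0, 0, 0], 0]
    - [[0, 0, -0.25], [0, 0, 0], 0]
    - [[0, 0, -0.25], [0, 0, 0], 0]

```text
time_s: 4.8
position: [0.5791, -0.1361, 0.2566]
tcp_rot: [[-0.441, 0.898, 0.0], [0.898, 0.441, -0.0], [-0.0, 0.0, -1.0]]
force: [0.8, 0.0, 1.8]
opening: 0.003
grasp_force: 0.0
```

```bash
python3 - <<'E'
from h import *
from rig import capture
rep((0,-.095,.25),(-.019,-.075,.07),(-.019,-.075,.033))
c=capture('scene')
cv2.imwrite('pics/s1.png',cv2.resize(c['color'][150:310,190:370,::-1],None,fx=3.7,fy=3.7,interpolation=cv2.INTER_CUBIC))
E
```

```text
t 4.8 box-frame [ 0.0014 -0.0946  0.2566] F [0.8 0.  1.8] open 0.0 yaw err -0.06 tilt [ 0. -0.]
 target (0, -0.095, 0.25) tool shift [-0.0004 -0.0014  0.0066]
 target (-0.019, -0.075, 0.07) tool shift [ 0.0196 -0.0205  0.1866]
 target (-0.019, -0.075, 0.033) tool shift [ 0.0196 -0.0205  0.2236]
```

View pics/s1.png

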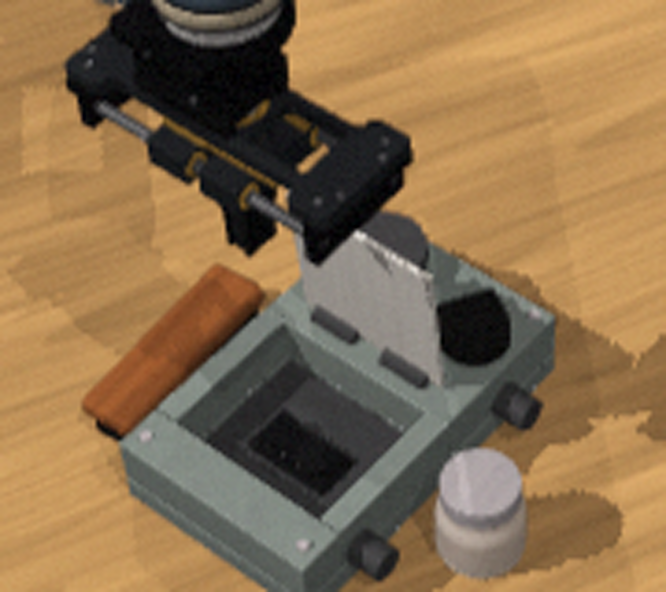

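The cover is standing fully open, and the rocker is at about (302,452) in the crop, or (271.6,272.2) in the full picture. I'll check that against the geometry, then go down above its raised end.

In the tool's units: 0.2 m is 0.25, 0.18 m is 0.225.

```bash
python3 -c "
from h import *
d=np.load('scene.npz'); print(proj(d['K'],d['view'],B(0,-.075,.033)))"
```

```text
[270.41942179 269.86710612]
```

>>> send_path:
  moves:
    - [[0.025, -0.025, 0.05], [0, 0, 0], 0]
    - [[0.025, -0.025, 0.1125], [0, 0, 0], 0]
    - [[0.025, -0.025, 0.175], [0, 0, 0], 0]
    - [[0.025, -0.025, 0.225], [0, 0, 0], 0]
    - [[0.025, -0.025, 0.25], [0, 0, 0], 0]
    - [[0.025, -0.025, 0.25], [0, 0, 0], 0]
    - [[0.025, -0.025, 0.25], [0, 0, 0], 0]

```text
time_s: 5.55
position: [0.5528, -0.1271, 0.0568]
tcp_rot: [[-0.441, 0.898, 0.0], [0.898, 0.441, -0.0], [-0.0, 0.0, -1.0]]
force: [-0.1, -0.4, -0.5]
opening: 0.007
grasp_force: 0.0
```

```bash
python3 -c "
from h import *
rep((-.019,-.075,.033))"
```

```text
t 5.55 box-frame [-0.0182 -0.0749  0.0568] F [-0.1 -0.4 -0.5] open 0.01 yaw err -0.06 tilt [ 0. -0.]
 target (-0.019, -0.075, 0.033) tool shift [-0.0001 -0.0008  0.0238]
```

In the tool's units: 0.025 m is 0.0313, 0.023 m is 0.0288.

>>> send_path:
  moves:
    - [[0, -0.0013, 0.01], [0, 0, 0], 0]
    - [[0, -0.0013, 0.0175], [0, 0, 0], 0]
    - [[0, -0.0013, 0.0225], [0, 0, 0], 0]
    - [[0, -0.0013, 0.0263], [0, 0, 0], 0]
    - [[0, -0.0013, 0.0288], [0, 0, 0], 0]
    - [[0, -0.0013, 0.0313], [0, 0, 0], 0]
    - [[0, -0.0013, 0.0313], [0, 0, 0], 0]
    - [[0, -0.0013, 0.0313], [0, 0, 0], 0]

```text
time_s: 6.35
position: [0.5514, -0.1275, 0.0333]
tcp_rot: [[-0.441, 0.898, 0.0], [0.898, 0.441, -0.0], [-0.001, 0.0, -1.0]]
force: [-3.3, -0.0, 12.9]
opening: -0.003
grasp_force: 6.6
```

```bash
python3 -c "
from h import *
rep()"
```

```text
t 6.35 box-frame [-0.0196 -0.0746  0.0333] F [-3.3 -0.  12.9] open -0.0 yaw err -0.04 tilt [ 0. -0.]
```

In the tool's units: -0.22 m is -0.275, -0.2 m is -0.25.

>>> send_path:
  moves:
    - [[0, 0, 0.0013], [0, 0, 0], 0]
    - [[0, 0, 0.0025], [0, 0, 0], 0]
    - [[0, 0, 0.0025], [0, 0, 0], 0]
    - [[0, 0, -0.025], [0, 0, 0], 0]
    - [[0, 0, -0.0875], [0, 0, 0], 0]
    - [[0, 0, -0.15], [0, 0, 0], 0]
    - [[0, 0, -0.2125], [0, 0, 0], 0]
    - [[0, 0, -0.25], [0, 0, 0], 0]
    - [[0, 0, -0.275], [0, 0, 0], 0]
    - [[0, 0, -0.275], [0, 0, 0], 0]
    - [[0, 0, -0.275], [0, 0, 0], 0]

```text
time_s: 7.45
position: [0.5511, -0.1271, 0.251]
tcp_rot: [[-0.441, 0.898, -0.0], [0.898, 0.441, 0.0], [0.0, -0.0, -1.0]]
force: [0.1, 0.4, -0.5]
opening: 0.007
grasp_force: 0.0
```

```bash
python3 - <<'E'
from h import *
from rig import capture
rep((0,.04,.25),(0,.04,.165))
c=capture('scene')
cv2.imwrite('pics/s2.png',cv2.resize(c['color'][210:310,220:350,::-1],None,fx=5,fy=5,interpolation=cv2.INTER_CUBIC))
E
```

```text
t 7.45 box-frame [-0.0197 -0.0741  0.251 ] F [ 0.1  0.4 -0.5] open 0.01 yaw err -0.06 tilt [-0.  0.]
 target (0, 0.04, 0.25) tool shift [0.1141 0.0196 0.0011]
 target (0, 0.04, 0.165) tool shift [0.1141 0.0196 0.0861]
```

View pics/s2.png

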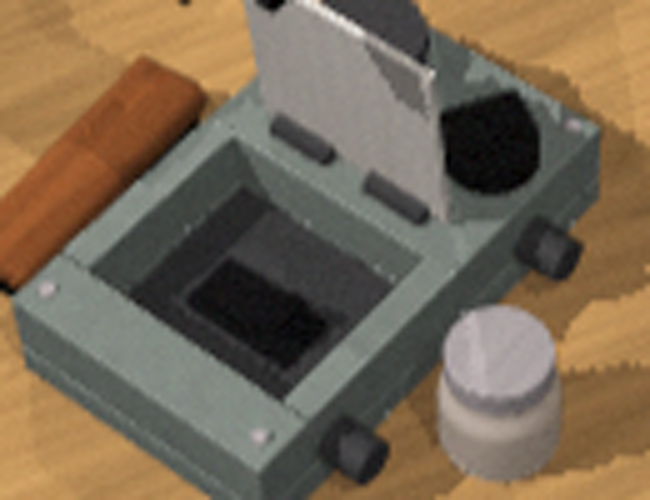

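The rocker has flipped: its far (+x) end, at about (300,300), is now raised and the near half is level. Next I'll move behind the open cover.

In the tool's units: 0.114 m is 0.1425, 0.04 m is 0.05.

>>> send_path:
  moves:
    - [[0.05, 0.0125, 0], [0, 0, 0], 0]
    - [[0.1, 0.025, 0], [0, 0, 0], 0]
    - [[0.1425, 0.025, 0], [0, 0, 0], 0]
    - [[0.1425, 0.025, 0.0125], [0, 0, 0], 0]
    - [[0.1425, 0.025, 0.0625], [0, 0, 0], 0]
    - [[0.1425, 0.025, 0.1075], [0, 0, 0], 0]
    - [[0.1425, 0.025, 0.1075], [0, 0, 0], 0]
    - [[0.1425, 0.025, 0.1075], [0, 0, 0], 0]

```text
time_s: 8.3
position: [0.5186, -0.0165, 0.1643]
tcp_rot: [[-0.44, 0.898, -0.003], [0.898, 0.44, 0.001], [0.002, -0.003, -1.0]]
force: [0.1, 0.3, 1.1]
opening: 0.001
grasp_force: 0.0
```

```bash
python3 - <<'E'
from h import *
rep()
# contact corner at r=.104 on outer face (7 mm above axis), tip half width 9.5 mm
for th in (1.5,1.3,1.1,.9,.7,.5,.3,.15,.05,0):
    y=-.104*np.cos(th)+.007*np.sin(th)+.0095; z=.06+.104*np.sin(th)+.007*np.cos(th)
    print(th,round(y-.04,3),round(.165-z,3))
E
```

```text
t 8.3 box-frame [-1.000e-04  3.940e-02  1.643e-01] F [0.1 0.3 1.1] open 0.0 yaw err -0.09 tilt [-0.003  0.001]
1.5 -0.031 0.001
1.3 -0.052 0.003
1.1 -0.071 0.009
0.9 -0.09 0.019
0.7 -0.106 0.033
0.5 -0.118 0.049
0.3 -0.128 0.068
0.15 -0.132 0.083
0.05 -0.134 0.093
0 -0.134 0.098
```

In the tool's units: -0.132 m is -0.165, 0.083 m is 0.1038.

>>> send_path:
  moves:
    - [[-0.0188, 0, 0], [0, 0, 0], 0]
    - [[-0.0375, 0, 0.0013], [0, 0, 0], 0]
    - [[-0.0525, 0, 0.0025], [0, 0, 0], 0]
    - [[-0.065, 0, 0.0038], [0, 0, 0], 0]
    - [[-0.0775, 0, 0.0075], [0, 0, 0], 0]
    - [[-0.0888, 0, 0.0113], [0, 0, 0], 0]
    - [[-0.1013, 0, 0.0175], [0, 0, 0], 0]
    - [[-0.1125, 0, 0.0238], [0, 0, 0], 0]
    - [[-0.1225, 0, 0.0325], [0, 0, 0], 0]
    - [[-0.1325, 0, 0.0413], [0, 0, 0], 0]
    - [[-0.14, 0, 0.0513], [0, 0, 0], 0]
    - [[-0.1475, 0, 0.0613], [0, 0, 0], 0]
    - [[-0.1538, 0, 0.0725], [0, 0, 0], 0]
    - [[-0.16, 0, 0.085], [0, 0, 0], 0]
    - [[-0.165, 0, 0.1038], [0, 0, 0], 0]
    - [[-0.165, 0, 0.1038], [0, 0, 0], 0]

```text
time_s: 9.9
position: [0.5765, -0.135, 0.0801]
tcp_rot: [[-0.44, 0.898, -0.003], [0.898, 0.44, 0.001], [0.002, -0.002, -1.0]]
force: [-0.6, -0.1, 2.7]
opening: 0.003
grasp_force: 1.1
```

```bash
python3 - <<'E'
from h import *
from rig import capture
rep((0,-.095,.067),(0,-.095,.061))
c=capture('scene')
cv2.imwrite('pics/s3.png',cv2.resize(c['color'][190:310,200:360,::-1],None,fx=4,fy=4,interpolation=cv2.INTER_CUBIC))
E
```

```text
t 9.9 box-frame [-0.0004 -0.0924  0.0801] F [-0.6 -0.1  2.7] open 0.0 yaw err -0.08 tilt [-0.003  0.001]
 target (0, -0.095, 0.067) tool shift [-0.0026  0.0005  0.0131]
 target (0, -0.095, 0.061) tool shift [-0.0026  0.0005  0.0191]
```

View pics/s3.png

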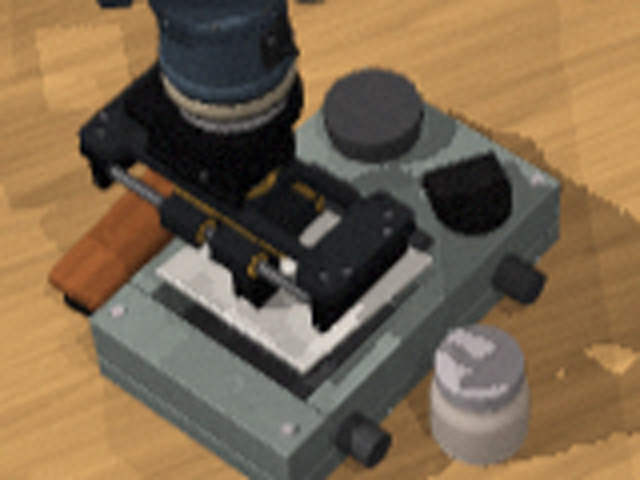

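The cover is nearly shut under the fingertip, with its free edge at about (300,370). The tin at (372,112) and the heel at (470,195) haven't moved. Now I'll press to the stop.

>>> send_path:
  moves:
    - [[-0.0025, 0, 0.0088], [0, 0, 0], 0]
    - [[-0.0025, 0, 0.0163], [0, 0, 0], 0]
    - [[-0.0025, 0, 0.02], [0, 0, 0], 0]
    - [[-0.0025, 0, 0.0238], [0, 0, 0], 0]
    - [[-0.0025, 0, 0.0275], [0, 0, 0], 0]
    - [[-0.0025, 0, 0.03], [0, 0, 0], 0]
    - [[-0.0025, 0, 0.03], [0, 0, 0], 0]
    - [[-0.0025, 0, 0.03], [0, 0, 0], 0]

```text
time_s: 10.75
position: [0.5783, -0.1368, 0.0611]
tcp_rot: [[-0.441, 0.897, 0.001], [0.897, 0.441, -0.001], [-0.001, 0.0, -1.0]]
force: [-5.4, -0.8, 17.7]
opening: 0.009
grasp_force: 8.8
```

```bash
python3 -c "
from h import *
rep()"
```

```text
t 10.75 box-frame [ 0.0004 -0.0949  0.0611] F [-5.4 -0.8 17.7] open 0.01 yaw err -0.03 tilt [ 0.001 -0.001]
```

In the tool's units: -0.2 m is -0.25, -0.18 m is -0.225.

>>> send_path:
  moves:
    - [[0, 0, -0.0125], [0, 0, 0], 0]
    - [[0, 0, -0.0375], [0, 0, 0], 0]
    - [[0, 0, -0.1], [0, 0, 0], 0]
    - [[0, 0, -0.1625], [0, 0, 0], 0]
    - [[0, 0, -0.225], [0, 0, 0], 0]
    - [[0, 0, -0.25], [0, 0, 0], 0]
    - [[0, 0, -0.25], [0, 0, 0], 0]
    - [[0, 0, -0.25], [0, 0, 0], 0]
    - [[0, 0, -0.25], [0, 0, 0], 0]
    - [[0, 0, -0.25], [0, 0, 0], 0]
    - [[0, 0, -0.25], [0, 0, 0], 0]
    - [[0, 0, -0.25], [0, 0, 0], 0]
    - [[0, 0, -0.25], [0, 0, 0], 0]
    - [[0, 0, -0.25], [0, 0, 0], 0]

```text
time_s: 12.15
position: [0.5782, -0.1365, 0.2584]
tcp_rot: [[-0.441, 0.898, -0.0], [0.898, 0.441, 0.0], [0.0, -0.0, -1.0]]
force: [0.1, -0.3, -0.8]
opening: 0.006
grasp_force: 0.0
```

```bash
python3 - <<'E'
from h import *
from rig import capture
rep()
c=capture('scene')
cv2.imwrite('pics/s4.png',cv2.resize(c['color'][190:310,200:360,::-1],None,fx=4,fy=4,interpolation=cv2.INTER_CUBIC))
d=np.load('scene.npz')['color']; print('changed px near cover front corner',np.abs(c['color'][245:300,240:330].astype(int)-d[245:300,240:330]).max(2).mean())
E
```

```text
t 12.15 box-frame [ 0.0004 -0.0946  0.2584] F [ 0.1 -0.3 -0.8] open 0.01 yaw err -0.06 tilt [-0.  0.]
changed px near cover front corner 11.855757575757575
```

View pics/s4.png

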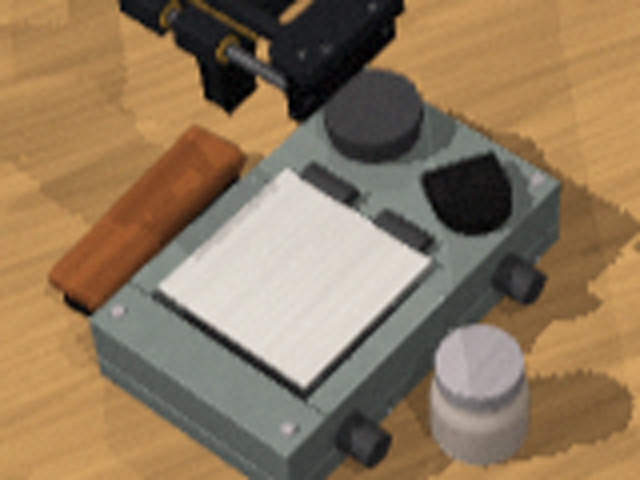

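The cover is shut and latched, lying flat with its front corner at about (302,390). The tin, heel, brush and jar are where they were, and the arm is clear of everything.

```bash
python3 -c "
from rig import bot
print(bot.hand_in())"
```

```text
the job is handed in; nothing more can be done
None
```

I opened the cover, pressed the rocker's raised end down to reset it, then shut and latched the cover; the job was handed in at about 12 s, with the arm clear and the tin, heel, brush and jar still in place in the last picture.

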